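# Clamp the plastic strip in the sample press until the clutch clicks

## Robot

A 6-joint arm with a two-finger parallel gripper is mounted at the origin on the work surface. World frame = base frame: x ahead of the robot, y to its left, z up, the work surface at z = 0. Lengths are in m, angles in degrees, forces in N, time in s.
With the tool pointing down it reaches from about 0.4 to 0.825 m from the base axis. Payload 7 kg.
Tool frame: the origin (TCP) lies at the very end of the fingers, on their centre line; the grasp point (between the pads) lies 19 mm behind it (ctrl.tcp_to_grasp is the distance from the TCP to the grasp point, in m); z points along the fingers, y is the direction in which the jaws open and shut (so a half turn about z gives the same grasp; the last joint's range is limited). The gripper opens to 88 mm and grips with 3 to 60 N. Pads are 19 mm wide; open, the fingers measure 130 mm over their backs; the gripper's body (78 mm by 193 mm) begins 47 mm behind the grasp point.
Start: joints at [-50.873, 20.546, 0.682, 0, -70.136, -16.507], TCP at [0.26, -0.623, 0.227] pointing down, gripper open.
Joint ranges: [-176.03, 176.03], [-82.01, 121.73], [-58.28, 71.71], [-173.87, 95.51], [-174.79, -0.11], [-173.66, 173.66]. Speed limits (degrees/s): [136.94, 136.94, 172.46, 180, 180, 180].

## Interface

Orientations are given as [roll, pitch, yaw] about the fixed x, y, z axes, in that order (R = Rz(yaw) Ry(pitch) Rx(roll)).
In Python, from plant import ctrl gives the robot as it stands.
- The arm moves only by the tool jog_arm, never from a script. Its argument "commands" is a list of rows, each an object of numbers: "x", "y", "z": the shift along the tool's x, y, z in cm; "roll": the turn about the tool's z in rad. In form: [{"x": .., "y": .., "z": .., "roll": ..}, ...]. A call has 1 to 12 rows; each row shifts and turns the commanded pose from where the row before left it, along the tool's axes as they then stand; what a row does not reach is not made up. A row lasts 1/10 s, in which the tool goes at most 50 mm and 8.59 degrees, less where a joint would pass 70% of its speed; a pose out of reach is approached as far as the arm can. A call is refused whole if a number of a shift passes 5 or a number of a turn 0.15, either way. A call with a gripper value outside its range is refused whole. "gripper" is the finger opening in cm, from 0 to 8.76, set as the call begins (left out, the last holds). The fingers move at their own pace and stop on an object; the grip force is fixed at half the most. Time passes only in rows, so rows that do not move let the fingers close. It gives the time, the measured TCP pose, the force and the opening at its end, in the units of the state.
- ctrl.get_obs(): the state, without advancing time (a new reading comes with each control period).
- ctrl.snapshot(name): name is "scene" or "top" or "wrist"; returns a dict with "image" (384x512x3 uint8, red, green, blue), "mtx" (3x3 intrinsics, pixels), "position" and "orientation" of the camera in the world; the wrist camera has in their place "hand_eye" (4x4, takes a point from camera to tool coordinates, whose origin is the TCP and whose axes are the flange's). Camera axes: x right, y up, looking along -z (the intrinsics and any distortion apply to the point x, -y, -z); pixel columns grow to the right and rows downward; lengths in m; the calibration is good to about 2 mm. A picture is of the moment at which its call begins: read the wrist's pose just before it. There is no depth.
- ctrl.close_job(): hands the job in, once; it reports no verdict.
Trained networks look in the newest picture that a camera, given by its name, has taken for a name from the list of things; names that differ only in an ending like _2 or _b are one class to them, and where a whole thing is asked for, a point or a joint stands for the part that bears it (a point fixed in the world has none). Each returns a list of dicts, best first, with "confidence" (0 to 1); they miss things now and then, are a little off and sometimes report something else, mostly with a low value. They report only what shows in the picture. A call takes as long as a camera call. They do not tell look-alikes from the thing itself.
- ctrl.search_frame(camera, query): "position" ([column, row] as shares, 0 to 1, of the picture: columns of its width, rows of its height, amid what is visible of it).
- ctrl.regions_of(camera, query): "mask" (384x512 bool, what is visible of it) and "position" ([column, row] as shares, 0 to 1, of the picture: columns of its width, rows of its height, amid what is visible of it).
The state is a dict: "clock": time; "joint_pos": joint angles; "qvel": joint speeds; "tau": joint torques, N m; "tool_pos": TCP position; "orientation": TCP orientation; "force": force on the tool from outside, world axes, zero at the start; "moment": the same for the moment, N m; "opening": finger opening in m.
Only numpy, scipy, OpenCV 4.12 (cv2) and the standard library are available. Lean on these libraries where they do the work, as an engineer would, in place of code of your own. Each camera call takes 0.05 s, during which the arm holds its last target.

## Task

A flat plastic strip is waiting in one of the two sample presses. Take the winged knob on top of that press and turn it clockwise until the press is down on the strip and the knob's clutch slips and clicks; stop after one or two clicks, before a third, and let go. Leave the empty press alone and the strip lying in its place.

Things in the scene. Friction and masses are not known exactly. Their poses are not given: they have to be found in the camera images.
- clamp_grip (a point): On the axis of the black winged knob of the press holding the strip, 154 mm above the table. Wing: upright bar 52 mm long, 14 thick, top edge 16 mm above this point, standing on a 58 mm disc (26 mm below). x along the wing to the end with a white line on top, z up: pinch across the 14 mm. Fixed press: white base 170 x 170 mm, 50 high; grey head, 92 mm across, 44 mm below this point.
- clamp_screw (a joint): Screw angle of that press, rad, growing clockwise from above. Starts at 0.05 to 0.55, turns easily with the knob (0.09 N m), stops hard at 0.80 (home, down on the strip). To see it: the 68 mm aluminium collar under the knob turns with the screw; its black rim pointer, at first under the wing's white-line end, meets a black mark on the head's rim at home.
- clamp_clutch (a joint): How far the knob has slipped clockwise on the screw, rad; 0 at the start. With the screw home, the torque rises sharply to about 0.22 N m and the knob slips on, stiffly; at each click, every 0.42 rad (0.42, 0.84, 1.26), the torque sags to 0.11 and jumps back. Let go, the knob stays there. Anticlockwise it does not slip but turns the screw back.
- strip: White plastic strip, 150 x 26 x 5 mm, lying loose on the base of its press, 50 mm above the table, between two low guides under the knob's axis; it sticks out on both sides of the grey head. Origin: centre of its underside; x along its length.
- spare_wing (a point): On the empty press, of the same build: the white-line end of its knob's wing, 22 mm from the knob's axis, 168 mm above the table; x points along the wing away from the axis. Leave alone.
Mind the look-alikes: they are no part of the job. Leave any orange look-alike of the part that bears clamp_grip alone. Leave any turquoise look-alike of the strip alone.

How it is judged:
By the outcome, as a careful person would: the job done as asked, in the order asked, and still so for the second after the job is handed in, with the robot touching nothing.
It also fails if it takes over 32 s, if anything falls off the work surface, if the arm or the gripper's body presses on something with over 40 N, if the wrist force passes 120 N, or if a joint passes its speed limit or range.

## Working session

There is one attempt and no reset: what is moved stays moved. The work goes in short steps, Python scripts to look and compute and a tool call to move; the robot and the scene stay as the last step left them, time stands still between calls to the robot, and variables do not carry over. Pictures are saved under pics/ and viewed, and the job is handed in when it is done.

Besides the shell and the picture viewer there is one more tool, called after "Emit:" by a JSON object that holds its "api" and its "payload", one argument or row to a line. jog_arm: Moves the arm, as the interface text tells. Its arguments: {"type":"object","properties":{"commands":{"type":"array"},"gripper":{"type":"number"}},"required":["commands"]}

```bash
ls; mkdir -p pics; cat > h.py <<'E'
import numpy as np, cv2
from plant import ctrl
from scipy.spatial.transform import Rotation as R
def snap(n,f=None):
    s=ctrl.snapshot(n)
    if f: cv2.imwrite('pics/'+f,s['image'][:,:,::-1])
    return s
E
python3 - <<'E'
from h import *
print(ctrl.get_obs())
for n in ['scene','top','wrist']:
    s=snap(n,n+'0.png'); print(n,{k:v for k,v in s.items() if k!='image'})
    for q in ['clamp_grip','strip','spare_wing']:
        print(q,[(np.round(np.array(d['position'])*[512,384],1),round(d['confidence'],2)) for d in ctrl.search_frame(n,q)])
E
```

```text
pics
{'clock': 0.0, 'joint_pos': array([-5.08704985e+01,  2.05894092e+01,  6.34525904e-01, -1.97364693e-02,
       -7.01339394e+01, -1.65065383e+01]), 'qvel': array([ 0.06581896,  0.05526953, -0.02635513,  0.03176358, -0.01071355,
       -0.00586444]), 'tau': array([ 4.46336317e-04, -5.82717705e+01,  2.93055207e+01,  6.99754760e+00,
        6.86664323e-03, -1.55706061e-04]), 'tool_pos': array([ 0.25944156, -0.62263874,  0.22565245]), 'orientation': array([ 1.79909566e+02, -7.45007489e-03, -1.57383752e+02]), 'force': array([0.21162604, 0.01827964, 0.2937982 ]), 'moment': array([ 0.01360402, -0.04988577, -0.00826768]), 'opening': 0.08775214827539508}
scene {'mtx': array([[416.43750627,   0.        , 266.35785868],
       [  0.        , 416.43750627, 191.31769476],
       [  0.        ,   0.        ,   1.        ]]), 'position': array([1.15008781, 0.14188654, 1.00989095]), 'orientation': array([ 36.98786207,  -1.05413844, 103.99875923])}
clamp_grip [(array([350.8, 143.5]), 0.79), (array([324. , 211.1]), 0.72)]
strip [(array([313.7, 240.1]), 0.72)]
spare_wing [(array([197.2, 190.4]), 0.9
[... 342 characters left out ...]
rray([184.1, 179.9]), 0.64)]
strip [(array([186.9, 212.9]), 0.79), (array([180.7, 105.6]), 0.76)]
spare_wing [(array([349. , 197.8]), 0.89)]
wrist {'mtx': array([[327.11182151,   0.        , 253.04281924],
       [  0.        , 327.11182151, 194.74656127],
       [  0.        ,   0.        ,   1.        ]]), 'hand_eye': array([[ 3.79260343e-04,  9.68051919e-01,  2.50749551e-01,
         6.83917032e-02],
       [ 9.99999928e-01, -3.58877994e-04, -1.27010335e-04,
         2.43646066e-04],
       [-3.29641027e-05,  2.50749581e-01, -9.68051985e-01,
        -1.58054325e-01],
       [ 0.00000000e+00,  0.00000000e+00,  0.00000000e+00,
         1.00000000e+00]])}
clamp_grip []
strip []
spare_wing []
```

View pics/scene0.png

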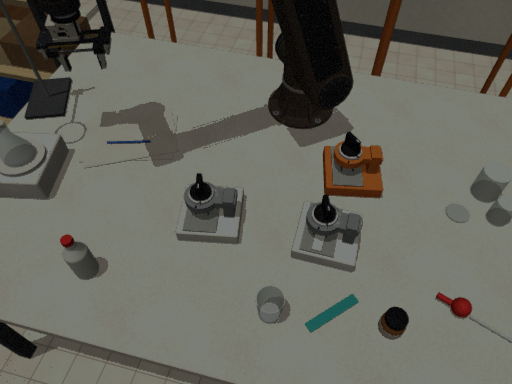

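View pics/top0.png

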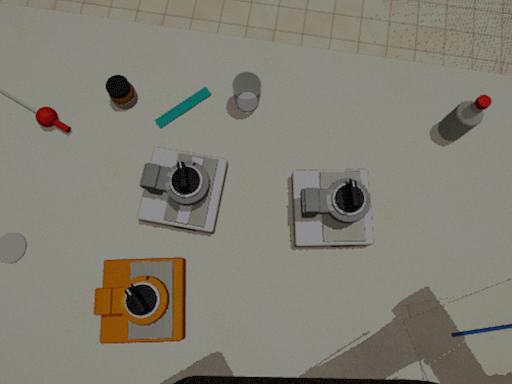

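Candidates for the knob in top view: the orange press (140,299) is the look-alike, the white press at (349,198) appears empty, and the white press at (184,180) seems to hold a strip. The turquoise bar at (183,107) is the strip look-alike. I'll check my choice in a close crop.

```bash
python3 - <<'E'
import cv2,numpy as np
t=cv2.imread('pics/top0.png')
a=cv2.resize(t[140:245,130:235],(400,400),interpolation=cv2.INTER_CUBIC);b=cv2.resize(t[155:260,285:390],(400,400),interpolation=cv2.INTER_CUBIC)
cv2.imwrite('pics/c1.png',np.clip(np.hstack([a,b])*1.5,0,255).astype('uint8'))
t=cv2.imread('pics/scene0.png')
a=cv2.resize(t[180:280,280:380],(400,400),interpolation=cv2.INTER_CUBIC);b=cv2.resize(t[155:255,160:260],(400,400),interpolation=cv2.INTER_CUBIC)
cv2.imwrite('pics/c2.png',np.clip(np.hstack([a,b])*1.5,0,255).astype('uint8'))
E
```

```text
(no output)
```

View pics/c1.png

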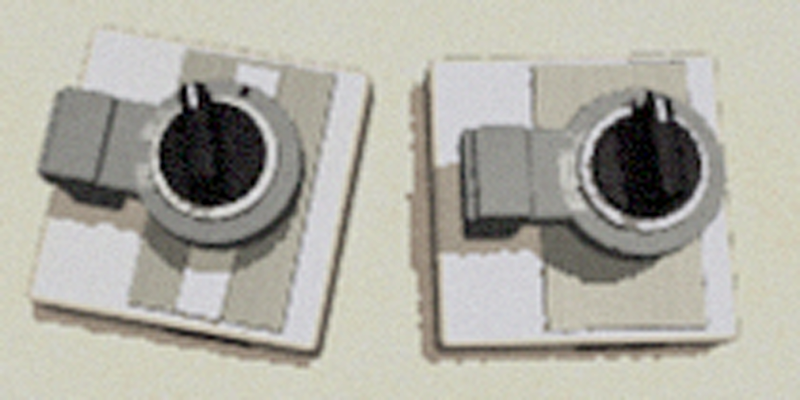

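View pics/c2.png

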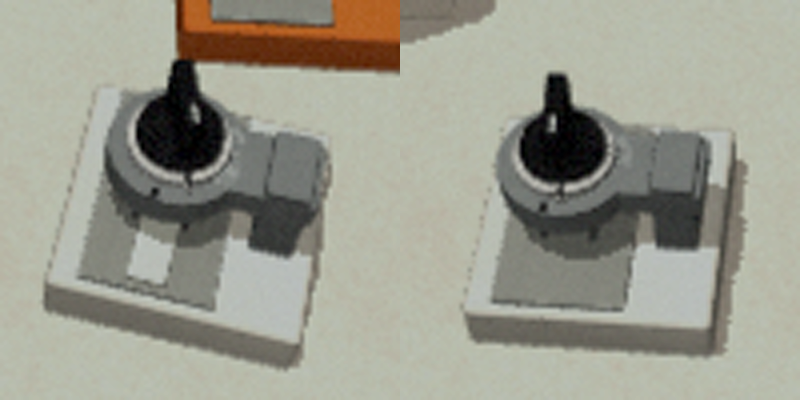

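The crop shows the left press (top view (184,180)) has a white strip sticking out on both sides of its head, while the press at (349,198) is empty. So I choose the first. Its white line points up-left at about (179,165), and the head mark is at about (194,164).

```bash
cat >> h.py <<'E'
def ray(s,px,obs=None):
    K=s['mtx']; v=np.array([(px[0]-K[0,2])/K[0,0],-(px[1]-K[1,2])/K[1,1],-1.])
    if 'hand_eye' in s:
        T=np.eye(4);T[:3,:3]=R.from_euler('xyz',obs['orientation'],degrees=True).as_matrix();T[:3,3]=obs['tool_pos']
        M=T@s['hand_eye'];return M[:3,3],M[:3,:3]@v
    return np.array(s['position']),R.from_euler('xyz',s['orientation'],degrees=True).as_matrix()@v
def atz(s,px,z,obs=None):
    p,d=ray(s,px,obs);return p+d*(z-p[2])/d[2]
def proj(s,P,obs=None):
    p,_=ray(s,(0,0),obs)
    K=s['mtx']
    if 'hand_eye' in s: Rm=R.from_euler('xyz',obs['orientation'],degrees=True).as_matrix()@s['hand_eye'][:3,:3]
    else: Rm=R.from_euler('xyz',s['orientation'],degrees=True).as_matrix()
    c=Rm.T@(np.asarray(P)-p); return np.array([K[0,2]+K[0,0]*c[0]/-c[2],K[1,2]-K[1,1]*c[1]/-c[2]])
E
python3 - <<'E'
from h import *
t=snap('top')
c=lambda x,y:(130+x*105/400,140+y*105/400)
for n,px,z in [('disc',c(212,155),.128),('head',c(218,163),.11),('lineend',c(190,92),.168),('mark',c(245,92),.11),('stripA',c(258,75),.055),('stripB',c(200,305),.055),('orange',(140,301),.128)]:
    print(n,atz(t,px,z).round(4))
s=snap('scene')
c=lambda x,y:(280+x/4,180+y/4)
for n,px,z in [('disc',c(180,140),.128),('head',c(175,160),.11),('mark',c(155,190),.11),('stripA',c(148,280),.055)]:
    print(n,atz(s,px,z).round(4))
E
```

```text
disc [0.5213 0.1566 0.128 ]
head [0.5216 0.1563 0.11  ]
lineend [0.5426 0.1656 0.168 ]
mark [0.5632 0.1495 0.11  ]
stripA [0.59   0.1549 0.055 ]
stripB [0.4514 0.1616 0.055 ]
orange [0.2773 0.1957 0.128 ]
disc [0.5367 0.1599 0.128 ]
head [0.5404 0.1596 0.11  ]
mark [0.5661 0.1509 0.11  ]
stripA [0.5997 0.1586 0.055 ]
```

Emit:
{"api": "jog_arm", "payload": {
  "commands": [
    {"x": -0.5,"y": 0.5,"z": -1.5},
    {"x": -1.5,"y": 1.7,"z": -2},
    {"x": -2.3,"y": 2.6,"z": -2},
    {"x": -2.5,"y": 2.8,"z": -1},
    {"x": -2.5,"y": 2.8},
    {"x": -2.5,"y": 2.8},
    {"x": -2.5,"y": 2.8},
    {"x": -2.5,"y": 2.8},
    {"x": -2.5,"y": 2.8},
    {"x": -2.5,"y": 2.8},
    {"x": -2.5,"y": 2.8},
    {"x": -2.5,"y": 2.8}
  ]
}}

```text
validation failed for argument at $.co...
```

Emit:
{"api": "jog_arm", "payload": {
  "commands": [
    {"x": -2.5,"y": 2.8},
    {"x": -2.5,"y": 2.8},
    {"x": -2.5,"y": 2.8},
    {"x": -2.5,"y": 2.8},
    {"x": -2.5,"y": 2.8},
    {"x": -2.5,"y": 2.8},
    {"x": -2.5,"y": 2.8},
    {"x": -2.5,"y": 2.8},
    {"x": -2.5,"y": 2.8},
    {"x": -2.5,"y": 2.8},
    {"x": -2,"y": 2.3},
    {"x": -1,"y": 1.2}
  ]
}}

```text
validation failed for argument at $.co...
```

Emit:
{"api": "jog_arm", "payload": {
  "commands": [
    {"roll": -0.15},
    {"roll": -0.15},
    {"roll": -0.15},
    {"roll": -0.15},
    {"roll": -0.15},
    {"roll": -0.15},
    {"roll": -0.15},
    {"roll": -0.15},
    {"roll": -0.15},
    {"roll": -0.15}
  ]
}}

```text
validation failed for argument at $.co...
```

```bash
python3 - <<'E'
from h import *
print(ctrl.get_obs()['joint_pos'].round(1))
E
```

```text
[-50.9  20.5   0.7  -0.  -70.1 -16.5]
```

The calls were refused with a validation error. Each row may need all four keys, so I'll try a single full row.

Emit:
{"api": "jog_arm", "payload": {
  "commands": [
    {"x": -0.5,"y": 0.5,"z": -1.5,"roll": 0}
  ]
}}

```text
clock: 0.8
tool_pos: [0.2616, -0.6156, 0.2396]
orientation: [179.8, -0.0, -157.4]
force: [0.4, -0.1, -0.1]
opening: 0.0873
```

Emit:
{"api": "jog_arm", "payload": {
  "commands": [
    {"x": -1.5,"y": 1.7,"z": -2,"roll": 0},
    {"x": -2.3,"y": 2.6,"z": -2,"roll": 0},
    {"x": -2.5,"y": 2.8,"z": -1,"roll": 0},
    {"x": -2.5,"y": 2.8,"z": 0,"roll": 0},
    {"x": -2.5,"y": 2.8,"z": 0,"roll": 0},
    {"x": -2.5,"y": 2.8,"z": 0,"roll": 0},
    {"x": -2.5,"y": 2.8,"z": 0,"roll": 0},
    {"x": -2.5,"y": 2.8,"z": 0,"roll": 0},
    {"x": -2.5,"y": 2.8,"z": 0,"roll": 0},
    {"x": -2.5,"y": 2.8,"z": 0,"roll": 0},
    {"x": -2.5,"y": 2.8,"z": 0,"roll": 0},
    {"x": -2.5,"y": 2.8,"z": 0,"roll": 0}
  ]
}}

```text
clock: 2.0
tool_pos: [0.4041, -0.206, 0.2931]
orientation: [-179.9, 0.1, -157.4]
force: [0.8, -0.8, 0.6]
opening: 0.0876
```

Emit:
{"api": "jog_arm", "payload": {
  "commands": [
    {"x": -2.5,"y": 2.8,"z": 0,"roll": 0},
    {"x": -2.5,"y": 2.8,"z": 0,"roll": 0},
    {"x": -2.5,"y": 2.8,"z": 0,"roll": 0},
    {"x": -2.5,"y": 2.8,"z": 0,"roll": 0},
    {"x": -2.5,"y": 2.8,"z": 0,"roll": 0},
    {"x": -2.5,"y": 2.8,"z": 0,"roll": 0},
    {"x": -2.5,"y": 2.8,"z": 0,"roll": 0},
    {"x": -2.5,"y": 2.8,"z": 0,"roll": 0},
    {"x": -2,"y": 2.3,"z": 0,"roll": 0},
    {"x": -1,"y": 1.2,"z": 0,"roll": 0},
    {"x": 0,"y": 0,"z": 0,"roll": -0.15},
    {"x": 0,"y": 0,"z": 0,"roll": -0.15}
  ]
}}

```text
clock: 3.2
tool_pos: [0.5164, 0.1204, 0.2923]
orientation: [-180.0, 0.0, -139.8]
force: [-0.0, 0.2, 0.3]
opening: 0.0878
```

```bash
python3 - <<'E'
from h import *
print(ctrl.get_obs())
E
```

```text
{'clock': 3.2, 'joint_pos': array([ 3.43369482e+01,  4.63938093e+00, -1.14005955e+01,  9.22127035e-03,
       -7.39355731e+01, -8.41377896e+01]), 'qvel': array([-5.46905794e-01, -5.78410942e-01, -2.72107044e-01,  1.59170229e-01,
        1.17382185e-02,  8.60558375e+01]), 'tau': array([ 5.02679273e-01, -3.59372807e+01,  3.00593483e+01,  7.10435942e+00,
       -3.32875864e-02, -2.71115698e+00]), 'tool_pos': array([0.51644726, 0.12043588, 0.2923212 ]), 'orientation': array([-1.79988687e+02,  2.34173058e-02, -1.39798289e+02]), 'force': array([-0.02024397,  0.23324284,  0.31464417]), 'moment': array([0.02214367, 0.08097522, 0.09499377]), 'opening': 0.08781838862491394}
```

Emit:
{"api": "jog_arm", "payload": {
  "commands": [
    {"x": 0,"y": 0,"z": 0,"roll": -0.15},
    {"x": 0,"y": 0,"z": 0,"roll": -0.15},
    {"x": 0,"y": 0,"z": 0,"roll": -0.15},
    {"x": 0,"y": 0,"z": 0,"roll": -0.15},
    {"x": 0,"y": 0,"z": 0,"roll": -0.15},
    {"x": 0,"y": 0,"z": 0,"roll": -0.15},
    {"x": 0,"y": 0,"z": 0,"roll": -0.15},
    {"x": 0,"y": 0,"z": 0,"roll": -0.15},
    {"x": 0,"y": 0,"z": 0,"roll": -0.15},
    {"x": 0,"y": 0,"z": 0,"roll": -0.15},
    {"x": 0,"y": 0,"z": 0,"roll": -0.15},
    {"x": 0,"y": 0,"z": 0,"roll": -0.15}
  ]
}}

```text
clock: 4.4
tool_pos: [0.5164, 0.1196, 0.2926]
orientation: [-179.9, -0.0, -36.7]
force: [0.3, 0.7, -0.1]
opening: 0.0879
```

Emit:
{"api": "jog_arm", "payload": {
  "commands": [
    {"x": 0,"y": 0,"z": 0,"roll": -0.15},
    {"x": 0,"y": 0,"z": 0,"roll": -0.15},
    {"x": 0,"y": 0,"z": 0,"roll": -0.15},
    {"x": 0,"y": 0,"z": 0,"roll": -0.15},
    {"x": 0,"y": 0,"z": 0,"roll": -0.15},
    {"x": 0,"y": 0,"z": 0,"roll": -0.15},
    {"x": 1,"y": -1.6,"z": 0,"roll": -0.1},
    {"x": 0.9,"y": -1.5,"z": 0,"roll": 0},
    {"x": 0,"y": 0,"z": 0,"roll": 0},
    {"x": 0,"y": 0,"z": 0,"roll": 0}
  ]
}}

```text
clock: 5.4
tool_pos: [0.5253, 0.1555, 0.2917]
orientation: [180.0, 0.0, 20.1]
force: [-0.6, -0.0, -0.3]
opening: 0.0877
```

```bash
python3 - <<'E'
from h import *
import pickle
o=ctrl.get_obs();print(o['tool_pos'],o['orientation'],o['joint_pos'].round(1))
s=snap('wrist','w1.png');pickle.dump((o,s),open('w1.pkl','wb'))
for q in ['clamp_grip','strip']:
    print(q,[(np.round(np.array(d['position'])*[512,384],1),round(d['confidence'],2)) for d in ctrl.search_frame('wrist',q)])
E
```

```text
[0.52534506 0.15554096 0.29173014] [1.79994713e+02 9.04513403e-03 2.01485130e+01] [ 37.    6.4  -9.5   0.  -74.1  73.2]
clamp_grip [(array([253.5, 181. ]), 0.63)]
strip [(array([218.4,   7.6]), 0.64), (array([263.6, 123.5]), 0.63)]
```

View pics/w1.png

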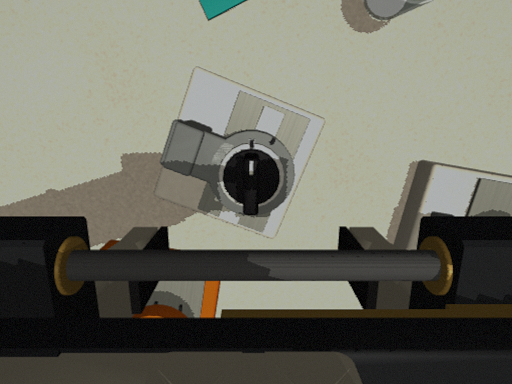

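```bash
python3 - <<'E'
import cv2,numpy as np
t=cv2.imread('pics/w1.png')
a=cv2.resize(t[120:225,200:305],None,fx=5.7,fy=5.7,interpolation=cv2.INTER_CUBIC)
cv2.imwrite('pics/w1c.png',np.clip(a*2.,0,255).astype('uint8'))
E
```

```text
(no output)
```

View pics/w1c.png

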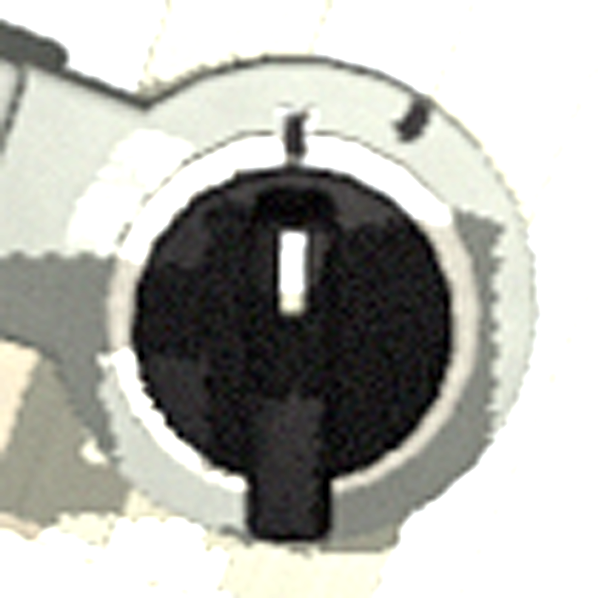

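```bash
python3 - <<'E'
from h import *
import pickle
o,s=pickle.load(open('w1.pkl','rb'))
c=lambda x,y:(200+x/5.7,120+y/5.7)
yaw=np.radians(o['orientation'][2]);X=np.array([np.cos(yaw),np.sin(yaw)]);Y=np.array([np.sin(yaw),-np.cos(yaw)])
def f(n,px,z):
    p=atz(s,c(*px),z,o); d=p[:2]-o['tool_pos'][:2]; print(n,p.round(4),'tool xy',(d@X*100).round(2),(d@Y*100).round(2));return p
for z in (.125,.128,.131):
    C=f('disc',(292,322),z)
    a=f('L',(133,322),z);b=f('R',(452,322),z);print(np.linalg.norm(a-b))
f('line1',(292,232),.170);f('line0',(292,312),.170)
f('wtop',(290,195),.170);f('wbot',(288,540),.170)
C=f('disc',(292,322),.128)[:2]
P=f('pointer',(293,135),.115)[:2]-C; M=f('mark',(413,118),.11)[:2]-C
print('rad',np.linalg.norm(P),np.linalg.norm(M),'remaining rad',np.arctan2(P[1],P[0])-np.arctan2(M[1],M[0]))
E
```

```text
disc [0.5254 0.1577 0.125 ] tool xy 0.08 -0.2
L [0.5157 0.1842 0.125 ] tool xy 0.08 -3.02
R [0.5352 0.131  0.125 ] tool xy 0.08 2.64
0.05659816915015749
disc [0.526  0.1579 0.128 ] tool xy 0.14 -0.2
L [0.5163 0.1841 0.128 ] tool xy 0.14 -2.99
R [0.5357 0.1315 0.128 ] tool xy 0.14 2.61
0.05607536079602831
disc [0.5265 0.1581 0.131 ] tool xy 0.2 -0.2
L [0.517  0.1841 0.131 ] tool xy 0.2 -2.97
R [0.5361 0.1319 0.131 ] tool xy 0.2 2.59
0.055552552441899106
line1 [0.547  0.1653 0.17  ] tool xy 2.37 -0.17
line0 [0.5355 0.1611 0.17  ] tool xy 1.14 -0.17
wtop [0.5521 0.1675 0.17  ] tool xy 2.93 -0.2
wbot [0.5009 0.1492 0.17  ] tool xy -2.51 -0.24
disc [0.526  0.1579 0.128 ] tool xy 0.14 -0.2
pointer [0.5554 0.1685 0.115 ] tool xy 3.27 -0.18
mark [0.5653 0.1491 0.11  ] tool xy 3.53 1.98
rad 0.03133621308806017 0.040287594712342986 remaining rad 0.566804710650652
```

The wing is aligned with tool x. The axis is offset about (+0.2, −0.2) cm in tool xy. The pointer is at crop (293,135) and the head mark at (413,118), which leaves about 0.55 rad to home. I'll centre over the axis and descend.

Emit:
{"api": "jog_arm", "payload": {
  "commands": [
    {"x": 0.2,"y": -0.2,"z": 1,"roll": 0},
    {"x": 0,"y": 0,"z": 2,"roll": 0},
    {"x": 0,"y": 0,"z": 2,"roll": 0},
    {"x": 0,"y": 0,"z": 2,"roll": 0},
    {"x": 0,"y": 0,"z": 2,"roll": 0},
    {"x": 0,"y": 0,"z": 2,"roll": 0},
    {"x": 0,"y": 0,"z": 2,"roll": 0},
    {"x": 0,"y": 0,"z": 1.5,"roll": 0},
    {"x": 0,"y": 0,"z": 0.9,"roll": 0},
    {"x": 0,"y": 0,"z": 0,"roll": 0},
    {"x": 0,"y": 0,"z": 0,"roll": 0}
  ]
}}

```text
clock: 6.65
tool_pos: [0.527, 0.1577, 0.1379]
orientation: [180.0, -0.0, 20.2]
force: [-0.1, -0.2, 0.9]
opening: 0.0876
```

```bash
python3 - <<'E'
from h import *
o=ctrl.get_obs();print(o)
s=snap('wrist','w2.png')
E
```

```text
{'clock': 6.65, 'joint_pos': array([ 3.70794648e+01,  1.32163953e+01, -2.21929329e+01,  1.70396433e-02,
       -5.45771442e+01,  7.31429140e+01]), 'qvel': array([-0.03426576, -0.71687651,  0.76869289,  0.02891832, -0.04318934,
        0.12555442]), 'tau': array([-3.76399804e-02, -4.33657372e+01,  2.48378885e+01,  5.83057478e+00,
        1.06868651e-01, -4.03745624e-03]), 'tool_pos': array([0.52697384, 0.15772443, 0.13785497]), 'orientation': array([ 1.79990631e+02, -1.69725164e-02,  2.02322548e+01]), 'force': array([-0.0811609 , -0.16825454,  0.87078467]), 'moment': array([-0.09681501,  0.0764268 , -0.03681772]), 'opening': 0.08757391709628803}
```

View pics/w2.png

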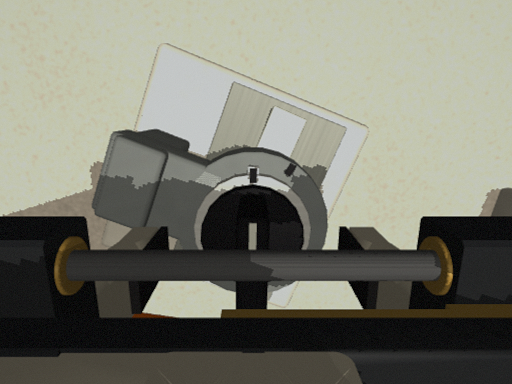

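The wing (column ~252) is centred between the fingers. The pointer (253,174) and head mark (290,170) are visible. I'll close now.

Emit:
{"api": "jog_arm", "payload": {
  "commands": [
    {"x": 0,"y": 0,"z": 0,"roll": 0},
    {"x": 0,"y": 0,"z": 0,"roll": 0},
    {"x": 0,"y": 0,"z": 0,"roll": 0},
    {"x": 0,"y": 0,"z": 0,"roll": 0},
    {"x": 0,"y": 0,"z": 0,"roll": 0},
    {"x": 0,"y": 0,"z": 0,"roll": 0},
    {"x": 0,"y": 0,"z": 0,"roll": 0},
    {"x": 0,"y": 0,"z": 0,"roll": 0}
  ],
  "gripper": 0.8
}}

```text
clock: 7.5
tool_pos: [0.5267, 0.1577, 0.1375]
orientation: [180.0, 0.0, 20.2]
force: [1.4, -0.7, 0.0]
opening: 0.029
```

```bash
python3 - <<'E'
from h import *
o=ctrl.get_obs();print(o['clock'],o['moment'],o['force'],o['opening'],o['tool_pos'])
E
```

```text
7.5 [-0.1063501   0.0565085  -0.00753108] [ 1.38601615 -0.71558752  0.02076562] 0.02896568941265586 [0.52667449 0.15769551 0.13752655]
```

Still closing (29 mm).

Emit:
{"api": "jog_arm", "payload": {
  "commands": [
    {"x": 0,"y": 0,"z": 0,"roll": 0},
    {"x": 0,"y": 0,"z": 0,"roll": 0},
    {"x": 0,"y": 0,"z": 0,"roll": 0},
    {"x": 0,"y": 0,"z": 0,"roll": 0},
    {"x": 0,"y": 0,"z": 0,"roll": 0}
  ]
}}

```text
clock: 8.0
tool_pos: [0.5266, 0.1581, 0.1376]
orientation: [-180.0, -0.0, 20.2]
force: [-2.4, 3.1, 0.7]
opening: 0.0139
```

```bash
python3 - <<'E'
from h import *
o=ctrl.get_obs();print(o['clock'],o['moment'],o['force'],o['opening'],o['tool_pos'],o['orientation'])
E
```

```text
8.0 [1.29243913 1.05297423 0.09211606] [-2.3871167   3.12874581  0.66572035] 0.013943359823100611 [0.52659047 0.15805603 0.13757551] [-1.79971655e+02 -8.15219017e-03  2.02442037e+01]
```

Emit:
{"api": "jog_arm", "payload": {
  "commands": [
    {"x": 0,"y": 0,"z": 0,"roll": 0.05},
    {"x": 0,"y": 0,"z": 0,"roll": 0.08},
    {"x": 0,"y": 0,"z": 0,"roll": 0.08},
    {"x": 0,"y": 0,"z": 0,"roll": 0.08},
    {"x": 0,"y": 0,"z": 0,"roll": 0.08}
  ]
}}

```text
clock: 8.5
tool_pos: [0.5266, 0.1578, 0.1376]
orientation: [-180.0, 0.0, -1.1]
force: [-1.6, 2.5, 0.2]
opening: 0.014
```

```bash
python3 - <<'E'
from h import *
o=ctrl.get_obs();print(o['clock'],o['moment'],o['force'],o['opening'],o['tool_pos'],o['orientation'])
snap('wrist','w3.png')
E
```

```text
8.5 [0.87127809 0.96146422 0.08346229] [-1.6023601   2.46803083  0.22436825] 0.01404139484089249 [0.52659624 0.15780277 0.13756086] [-1.79996370e+02  7.86697497e-03 -1.14307804e+00]
```

View pics/w3.png

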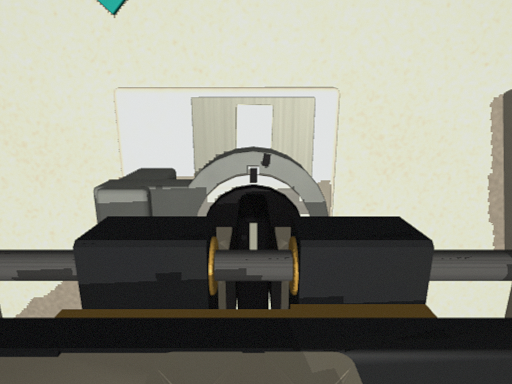

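The pointer (253,175) is close to the mark (266,159), with about 0.17 rad left. mz is ~0.08–0.09 N m, as expected for free turning. Small steps now.

Emit:
{"api": "jog_arm", "payload": {
  "commands": [
    {"x": 0,"y": 0,"z": 0,"roll": 0.06},
    {"x": 0,"y": 0,"z": 0,"roll": 0.06}
  ]
}}

```text
clock: 8.75
tool_pos: [0.5266, 0.1577, 0.1376]
orientation: [180.0, 0.0, -7.9]
force: [-1.9, 1.8, 1.4]
opening: 0.0138
```

```bash
cat > st.py <<'E'
from h import *
o=ctrl.get_obs();print(o['clock'],'mz',o['moment'][2].round(3),'F',o['force'].round(1),'op',round(o['opening'],4),'turned',np.radians(20.24-o['orientation'][2]).round(3))
E
python3 st.py
```

```text
8.75 mz 0.087 F [-1.9  1.8  1.4] op 0.0138 turned 0.491
```

Emit:
{"api": "jog_arm", "payload": {
  "commands": [
    {"x": 0,"y": 0,"z": 0,"roll": 0.05}
  ]
}}

```text
clock: 8.85
tool_pos: [0.5266, 0.1577, 0.1376]
orientation: [180.0, 0.0, -10.7]
force: [-2.6, 2.4, 1.6]
opening: 0.0136
```

```bash
python3 st.py
```

```text
8.85 mz 0.063 F [-2.6  2.4  1.6] op 0.0136 turned 0.541
```

Emit:
{"api": "jog_arm", "payload": {
  "commands": [
    {"x": 0,"y": 0,"z": 0,"roll": 0.05}
  ]
}}

```text
clock: 8.95
tool_pos: [0.5266, 0.1577, 0.1376]
orientation: [180.0, 0.0, -13.6]
force: [-1.7, 2.0, 0.2]
opening: 0.014
```

```bash
python3 st.py
```

```text
8.95 mz 0.472 F [-1.7  2.   0.2] op 0.014 turned 0.59
```

Emit:
{"api": "jog_arm", "payload": {
  "commands": [
    {"x": 0,"y": 0,"z": 0,"roll": 0.05}
  ]
}}

```text
clock: 9.05
tool_pos: [0.5266, 0.1576, 0.1376]
orientation: [180.0, 0.0, -16.4]
force: [-2.1, 3.1, 0.9]
opening: 0.014
```

```bash
python3 st.py
```

```text
9.05 mz 0.176 F [-2.1  3.1  0.9] op 0.014 turned 0.64
```

Home was reached between 0.54 and 0.59 rad turned. The first click should come at 0.96–1.01 and the second at about 1.38–1.43. I'll aim for about 1.19 and watch the torque.

Emit:
{"api": "jog_arm", "payload": {
  "commands": [
    {"x": 0,"y": 0,"z": 0,"roll": 0.06},
    {"x": 0,"y": 0,"z": 0,"roll": 0.06},
    {"x": 0,"y": 0,"z": 0,"roll": 0.06},
    {"x": 0,"y": 0,"z": 0,"roll": 0.06},
    {"x": 0,"y": 0,"z": 0,"roll": 0.04}
  ]
}}

```text
clock: 9.55
tool_pos: [0.5265, 0.1575, 0.1376]
orientation: [180.0, 0.0, -32.5]
force: [-1.5, 1.4, 2.1]
opening: 0.014
```

```bash
python3 st.py
```

```text
9.55 mz 0.196 F [-1.5  1.4  2.1] op 0.014 turned 0.92
```

Emit:
{"api": "jog_arm", "payload": {
  "commands": [
    {"x": 0,"y": 0,"z": 0,"roll": 0.03}
  ]
}}

```text
clock: 9.65
tool_pos: [0.5265, 0.1574, 0.1376]
orientation: [180.0, 0.0, -34.2]
force: [-2.6, 0.8, 2.6]
opening: 0.0137
```

```bash
python3 st.py
```

```text
9.65 mz 0.111 F [-2.6  0.8  2.6] op 0.0137 turned 0.95
```

Emit:
{"api": "jog_arm", "payload": {
  "commands": [
    {"x": 0,"y": 0,"z": 0,"roll": 0.03}
  ]
}}

```text
clock: 9.75
tool_pos: [0.5265, 0.1574, 0.1376]
orientation: [180.0, 0.0, -35.9]
force: [-2.8, 1.2, 2.6]
opening: 0.014
```

```bash
python3 st.py
```

```text
9.75 mz 0.211 F [-2.8  1.2  2.6] op 0.014 turned 0.981
```

Emit:
{"api": "jog_arm", "payload": {
  "commands": [
    {"x": 0,"y": 0,"z": 0,"roll": 0.03}
  ]
}}

```text
clock: 9.85
tool_pos: [0.5265, 0.1575, 0.1376]
orientation: [180.0, 0.0, -37.7]
force: [-2.6, 0.9, 1.2]
opening: 0.0138
```

```bash
python3 st.py
```

```text
9.85 mz 0.415 F [-2.6  0.9  1.2] op 0.0138 turned 1.011
```

Emit:
{"api": "jog_arm", "payload": {
  "commands": [
    {"x": 0,"y": 0,"z": 0,"roll": 0.03}
  ]
}}

```text
clock: 9.95
tool_pos: [0.5265, 0.1574, 0.1376]
orientation: [180.0, 0.0, -39.4]
force: [-3.8, 0.4, 3.1]
opening: 0.0137
```

```bash
python3 st.py
```

```text
9.95 mz 0.22 F [-3.8  0.4  3.1] op 0.0137 turned 1.042
```

Emit:
{"api": "jog_arm", "payload": {
  "commands": [
    {"x": 0,"y": 0,"z": 0,"roll": 0.03}
  ]
}}

```text
clock: 10.05
tool_pos: [0.5264, 0.1574, 0.1376]
orientation: [180.0, 0.0, -41.2]
force: [-3.5, -0.4, 2.6]
opening: 0.014
```

```bash
python3 st.py
```

```text
10.05 mz 0.197 F [-3.5 -0.4  2.6] op 0.014 turned 1.072
```

The torque sagged to 0.11 at 0.95 and jumped back at ~1.0, so that's the first click. I'll go midway to the second for margin (about 1.17), then check the pointer.

Emit:
{"api": "jog_arm", "payload": {
  "commands": [
    {"x": 0,"y": 0,"z": 0,"roll": 0.05},
    {"x": 0,"y": 0,"z": 0,"roll": 0.05},
    {"x": 0,"y": 0,"z": 0,"roll": 0},
    {"x": 0,"y": 0,"z": 0,"roll": 0}
  ]
}}

```text
clock: 10.45
tool_pos: [0.5264, 0.1574, 0.1375]
orientation: [180.0, 0.0, -46.8]
force: [-4.8, -0.5, 4.0]
opening: 0.0138
```

```bash
python3 st.py; python3 -c "
from h import *
snap('wrist','w4.png')"
```

```text
10.45 mz -0.07 F [-4.8 -0.5  4. ] op 0.0138 turned 1.17
```

View pics/w4.png

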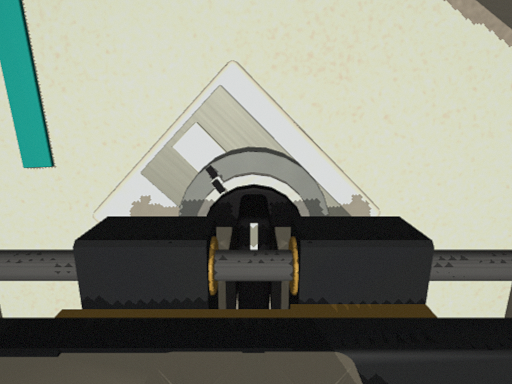

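The collar pointer (217,186) now lines up with the head mark (211,173), so the screw is home. A small clockwise nudge will make sure no back-torque remains, then I'll release.

Emit:
{"api": "jog_arm", "payload": {
  "commands": [
    {"x": 0,"y": 0,"z": 0,"roll": 0.03}
  ]
}}

```text
clock: 10.6
tool_pos: [0.5264, 0.1574, 0.1375]
orientation: [180.0, 0.0, -48.5]
force: [-4.0, -0.6, 5.3]
opening: 0.0141
```

```bash
python3 st.py
```

```text
10.6 mz 0.135 F [-4.  -0.6  5.3] op 0.0141 turned 1.2
```

Emit:
{"api": "jog_arm", "payload": {
  "commands": [
    {"x": 0,"y": 0,"z": 0,"roll": 0},
    {"x": 0,"y": 0,"z": 0,"roll": 0},
    {"x": 0,"y": 0,"z": 0,"roll": 0},
    {"x": 0,"y": 0,"z": 0,"roll": 0},
    {"x": 0,"y": 0,"z": 0,"roll": 0},
    {"x": 0,"y": 0,"z": 0,"roll": 0},
    {"x": 0,"y": 0,"z": 0,"roll": 0},
    {"x": 0,"y": 0,"z": 0,"roll": 0}
  ],
  "gripper": 8.7
}}

```text
clock: 11.4
tool_pos: [0.5267, 0.1577, 0.1376]
orientation: [-180.0, -0.0, -48.5]
force: [-0.6, -0.2, 0.7]
opening: 0.0722
```

Emit:
{"api": "jog_arm", "payload": {
  "commands": [
    {"x": 0,"y": 0,"z": -1,"roll": 0},
    {"x": 0,"y": 0,"z": -2,"roll": 0},
    {"x": 0,"y": 0,"z": -2,"roll": 0},
    {"x": 0,"y": 0,"z": -2,"roll": 0},
    {"x": 0,"y": 0,"z": -2,"roll": 0},
    {"x": 0,"y": 0,"z": -2,"roll": 0},
    {"x": 0,"y": 0,"z": -2,"roll": 0},
    {"x": 0,"y": 0,"z": -2,"roll": 0},
    {"x": 0,"y": 0,"z": 0,"roll": 0},
    {"x": 0,"y": 0,"z": 0,"roll": 0}
  ]
}}

```text
clock: 12.4
tool_pos: [0.5267, 0.1578, 0.2884]
orientation: [-179.9, 0.0, -48.5]
force: [-0.6, -0.7, -1.0]
opening: 0.0871
```

```bash
python3 - <<'E'
from h import *
import pickle
o=ctrl.get_obs()
s=snap('wrist','w5.png');pickle.dump((o,s),open('w5.pkl','wb'))
t=cv2.imread('pics/w5.png')
a=cv2.resize(t[100:225,180:330],None,fx=5,fy=5,interpolation=cv2.INTER_CUBIC)
cv2.imwrite('pics/w5c.png',np.clip(a*1.8,0,255).astype('uint8'))
E
python3 st.py
```

```text
12.45 mz 0.004 F [ 0.3  0.6 -0.9] op 0.0874 turned 1.2
```

View pics/w5c.png

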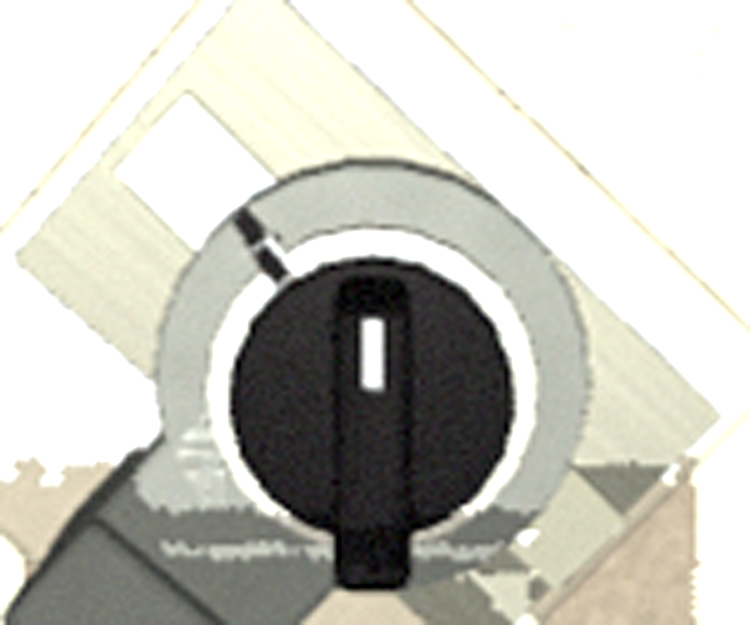

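The close crop shows the pointer (268,262) meeting the head mark (250,225), with the wing about 0.6–0.65 rad past it. That is between clicks 1 and 2. The strip is in place, so I'll hand in.

```bash
python3 -c "
from plant import ctrl
print(ctrl.close_job())"
```

```text
the job is handed in; nothing more can be done
None
```

I turned the winged knob of the press holding the strip 1.20 rad clockwise. The screw reached home at about 0.55–0.59 rad and the clutch clicked once: torque sagged to 0.11 N m near 0.95 rad, then jumped back by about 1.0 rad. I then released the knob, raised the arm clear and handed the job in at about 12.5 s on the robot's clock. `close_job` gives no verdict.

- **Final picture:** the collar pointer meets the head mark. The knob has slipped about 0.6–0.65 rad, between the first click (0.42) and the second (0.84).
- **Strip and other objects:** the strip is still in place between its guides. I never touched the empty press or the orange and turquoise look-alikes.
- **Forces:** the readings I took stayed within a few newtons and were near zero once the gripper had let go.
- **Disagreements:**
  - The scene camera put the knob's axis about 1–1.5 cm further out than the top camera did, so I used a wrist picture instead.
  - My first move calls were refused because each row needs all four numbers.
  - While I held still just before letting go, the torque read slightly negative (−0.07 N m), so I added a small clockwise nudge of 0.03 rad.

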